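# Change over the sample carriers

## Robot

A 7-joint arm with a two-finger parallel gripper is mounted at the origin on the work surface. World frame = base frame: x ahead of the robot, y to its left, z up, the work surface at z = 0. Lengths are in mm, angles in rad, forces in N, time in s.
With the tool pointing down it reaches from about 425 to 875 mm from the base axis. Payload 9.9 kg.
Tool frame: the origin (TCP) lies midway between the tips of the shut fingers; the grasp point (between the pads) lies 19 mm behind it; z points along the fingers, x is the direction in which the jaws open and shut, and the axes are right-handed (so a half turn about z gives the same grasp; the last joint's range is limited). The gripper opens to 85 mm and grips with 20 to 120 N. Pads are 22 mm wide; open, the fingers measure 114 mm over their backs; the gripper's body (76 mm by 85 mm) begins 54 mm behind the grasp point. The pads swing forward as they close: fully open they stand 13 mm farther back than shut.
Start: joints at [-1.194, 0.576, 0.025, 1.437, -0.015, 1.129, -0.057], TCP at [300.142, 604.602, 231.289] pointing down, gripper open.
Joint ranges: [-2.76, 2.76], [-0.34, 2.15], [-1.52, 1.57], [0.19, 2.46], [-1.09, 4.23], [0.17, 1.99], [-2.82, 2.82]. Speed limits (rad/s): [2.22, 2.22, 3.01, 3.01, 3.14, 3.14, 3.14].

## Interface

Orientations are given as a unit quaternion [x, y, z, w].
In Python, from cell import env gives the robot as it stands. The module is installed in compiled form; this text tells all that it offers.
- The arm moves only by the tool arm_command, never from a script. Its argument "rows" is a list of rows, each a list of 3 entries, a list of its own where there are three numbers: the finger opening in mm, from 0 to 85.4, then the shift along the tool's x, y, z in mm, then the turn, a rotation vector about the tool's x, y, z in rad. A call has exactly 8 rows; each row shifts and turns the commanded pose from where the row before left it, along the tool's axes as they then stand; what a row does not reach is not made up. A row lasts 1/12 s, in which the tool goes at most 41.7 mm and 7.16 degrees, less where a joint would pass 70% of its speed; a pose out of reach is approached as far as the arm can. A call with a gripper value outside its range is refused whole. The fingers move at their own pace and stop on an object; "newtons" is the grip in N (left out, the last holds). Time passes only in rows, so rows that do not move let the fingers close, or fill a call up. It gives the time, the measured TCP pose, the force and the opening at its end, in the units of the state.
- env.get_obs(): the state, without advancing time (a new reading comes with each control period).
- env.grab_frame(name): name is "side" or "top" or "wrist"; returns the picture (400x640x3 uint8, blue, green, red); there is no depth.
- env.camera_info(name): a dict with "mtx" (3x3 intrinsics, pixels), "k1" (the pictures are not rectified: a ray, as slopes to the right and down, at radius r is drawn at 1 + k1 r^2 times it, then the intrinsics apply), "T" (4x4, takes a point from camera to world coordinates). Camera axes: x right, y up, looking along -z (the intrinsics and any distortion apply to the point x, -y, -z); pixel columns grow to the right and rows downward; lengths in mm; the calibration is good to about 2 mm. A picture is of the moment at which its call begins: read the wrist's pose just before it. camera_info takes no time and is no camera call; for the wrist camera it gives the pose at the moment of the call.
- env.sign_off(): hands the job in, once; it reports no verdict.
The state is a dict: "clock": time; "q": joint angles; "dq": joint speeds; "tau": joint torques, N m; "ee_pos": TCP position; "ee_rot": TCP orientation; "force": force on the tool from outside, world axes, zero at the start; "wrist_torque": the same for the moment, N m; "opening": opening from 0.0 (shut) to 1.0 (fully open).
Only numpy, scipy, OpenCV 4.12 (cv2) and the standard library are available. Lean on these libraries where they do the work, as an engineer would, in place of code of your own. Each camera call takes 0.05 s, during which the arm holds its last target.

## Task

Two tube carriers slide in loaders on the lab bench. First hook a fingertip behind the lip of the carrier that holds the tubes and draw it gently all the way out to its stop, without pinching the lip or pressing on its grey facing; then push the empty carrier, which was left partly out, fully home. Leave the tubes standing in their holes and the glassware and jar where they are: nothing is to be picked up.

Things in the scene. Friction and masses are not known exactly. Their poses are not given: they have to be found in the camera images.
- loaded_loader: fixed grey bench loader, 215 long x 88 wide, for the carrier with tubes: base plate 12 mm high, side rails up to 34 mm high, white reader head 78 mm high at the far end. Origin on the bench at the middle of its front (open) end; x axis along the lane, inwards.
- empty_loader: a second fixed loader of the same shape, for the empty carrier. Origin and axes as for the first.
- loaded (a joint): how far the carrier that holds three tubes is drawn out, m: 0 fully home (at the start), 0.11 at its outer stop. It slides with about 2 N of friction, no spring or latch, and stays where it is left. White plastic, 60 mm wide, 166 long; at its outer end an upright lip 8 mm thick, then a finger pocket, then a block with three square holes in a row, each holding a tube.
- loaded_lip (a point): middle of the top edge of the REAR (pocket-side) face of the loaded carrier's lip, 60 mm above the bench; moves with it. x axis along the lane inwards (lip to pocket to tubes), z up: draw out along -x. Behind the lip (+x) the open pocket is 72 mm long, floor 22 mm above the bench, 52 mm clear between side cheeks 29 mm high; then the tube block, 80 long, top 54 mm high.
- loaded_front (a point): middle of the outer surface of the grey facing on the outside of the loaded carrier's lip, 34 mm above the bench; axes as loaded_lip. The facing, 6 x 56 x 36 mm (16 to 52 mm above the bench), is not to be pressed or pinched. Facing and lip together are 14 mm thick.
- empty (a joint): how far the empty carrier is drawn out, m: 0 fully home against its inner stop, up to 0.11; it starts between 0.04 and 0.08. Same friction, and it stays where it is left. Same carrier as the loaded one, in the second loader, with all three holes empty.
- empty_front (a point): middle of the outer surface of the grey facing of the empty carrier, 34 mm above the bench (the facing reaches from 16 to 52 mm, the lip behind it to 60 mm). It travels with the carrier. Its x axis points along the lane inwards: pushing along +x slides the carrier home. z up.
- tube1_mid (a point): middle of a loose capped sample tube, 13 mm in diameter, cap 16 mm, 80 mm tall (top 102 mm above the bench), standing 32 mm deep in hole 1 of the loaded carrier, counted from the lip (86 mm behind the lip's rear face). z along the tube.
- tube2_mid (a point): middle of a loose capped sample tube, 13 mm in diameter, cap 16 mm, 80 mm tall (top 102 mm above the bench), standing 32 mm deep in hole 2 of the loaded carrier, counted from the lip (112 mm behind the lip's rear face). z along the tube.
- tube3_mid (a point): middle of a loose capped sample tube, 13 mm in diameter, cap 16 mm, 80 mm tall (top 102 mm above the bench), standing 32 mm deep in hole 3 of the loaded carrier, counted from the lip (138 mm behind the lip's rear face). z along the tube.
- beaker: bystander: open glass beaker, about 64 mm in diameter, 85 mm tall; origin at the centre of its underside.
- reagent: bystander: amber capped bottle, 60 mm in diameter, 125 mm tall; origin at the centre of its underside.
- jar: bystander: small white capped jar, 52 mm in diameter, 55 mm tall; origin at the centre of its underside.
Mind the look-alikes: they are no part of the job. What is shaped like the part that bears tube1_mid but turquoise is not meant.

How it is judged:
By the outcome, as a careful person would: the job done as asked, in the order asked, and still so for the second after the job is handed in, with the robot touching nothing.
It also fails if it takes over 64 s, if anything falls off the work surface, if the arm or the gripper's body presses on something with over 40 N, if the wrist force passes 120 N, or if a joint passes its speed limit or range.

## Working session

There is one attempt and no reset: what is moved stays moved. The work goes in short steps, Python scripts to look and compute and a tool call to move; the robot and the scene stay as the last step left them, time stands still between calls to the robot, and variables do not carry over. Pictures are saved under pics/ and viewed, and the job is handed in when it is done.

Besides the shell and the picture viewer there is one more tool, called as name(argument=value, ...), one argument or row to a line, values as JSON. arm_command: Moves the arm, as the interface text tells. Its arguments: {"type":"object","properties":{"rows":{"type":"array","items":{"type":"array"}},"newtons":{"type":"number"}},"required":["rows"]}

```bash
mkdir -p pics
cat > h.py <<'E'
import numpy as np, cv2
from cell import env
def ray(ci,u,v):
    m=np.array(ci['mtx']);k=ci['k1'];T=np.array(ci['T'])
    p=cv2.undistortPoints(np.array([[[u,v]]],float),m,np.array([k,0,0,0],float))[0,0]
    d=T[:3,:3]@np.array([p[0],-p[1],-1.]);return T[:3,3],d
def onz(ci,u,v,z):
    o,d=ray(ci,u,v);return o+d*(z-o[2])/d[2]
def proj(ci,P):
    m=np.array(ci['mtx']);k=ci['k1'];T=np.array(ci['T'])
    c=T[:3,:3].T@(np.array(P,float)-T[:3,3]);s=np.array([c[0],-c[1]])/-c[2];s=s*(1+k*(s@s))
    return m[:2,:2]@s+m[:2,2]
E
python3 - <<'E'
from h import *
o=env.get_obs()
print(o['clock'],o['ee_pos'],o['ee_rot'],o['opening'])
for n in ['side','top','wrist']:
    ci=env.camera_info(n);print(n,np.array(ci['mtx']).round(1).tolist(),ci['k1'],np.array(ci['T']).round(3).tolist())
    cv2.imwrite(f'pics/a_{n}.png',env.grab_frame(n))
E
```

```text
0.0 [299.93077896 604.19845924 230.44337038] [ 8.49883297e-01  5.26970289e-01 -6.90804300e-04  4.67132735e-04] 0.9976588579455614
side [[380.3, 0.0, 315.5], [0.0, 380.3, 201.0], [0.0, 0.0, 1.0]] 0.015476196172382162 [[0.851, 0.269, -0.451, 163.959], [-0.524, 0.393, -0.756, -673.539], [-0.026, 0.88, 0.475, 511.321], [0.0, 0.0, 0.0, 1.0]]
top [[456.0, 0.0, 327.4], [0.0, 456.0, 204.9], [0.0, 0.0, 1.0]] 0.03732457775954858 [[0.026, 0.994, -0.11, 436.234], [-1.0, 0.027, 0.007, -1.538], [0.01, 0.11, 0.994, 1129.911], [0.0, 0.0, 0.0, 1.0]]
wrist [[348.1, 0.0, 321.6], [0.0, 348.1, 199.4], [0.0, 0.0, 1.0]] -0.03752377937705719 [[0.445, -0.859, -0.253, 235.308], [0.896, 0.426, 0.128, 635.063], [-0.002, -0.284, 0.959, 373.462], [0.0, 0.0, 0.0, 1.0]]
```

View pics/a_top.png

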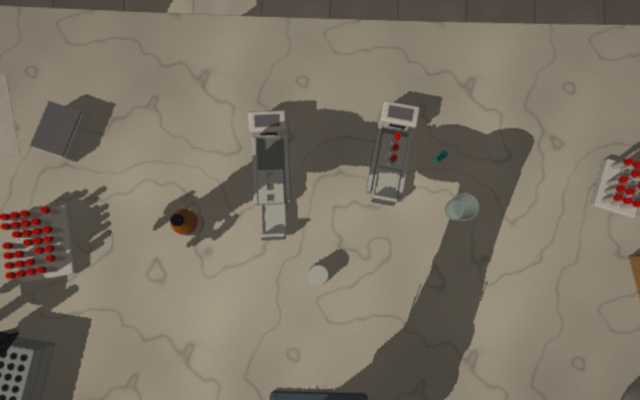

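View pics/a_side.png

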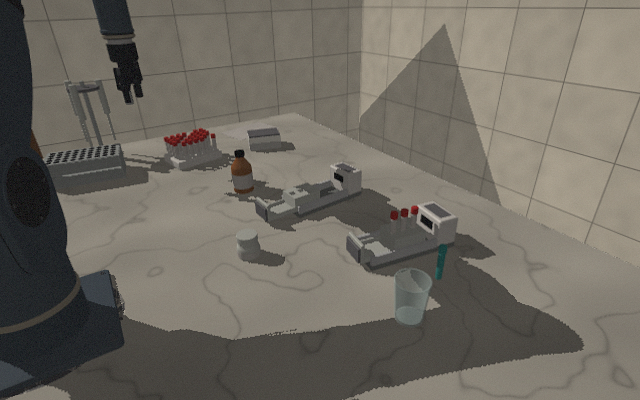

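View pics/a_wrist.png

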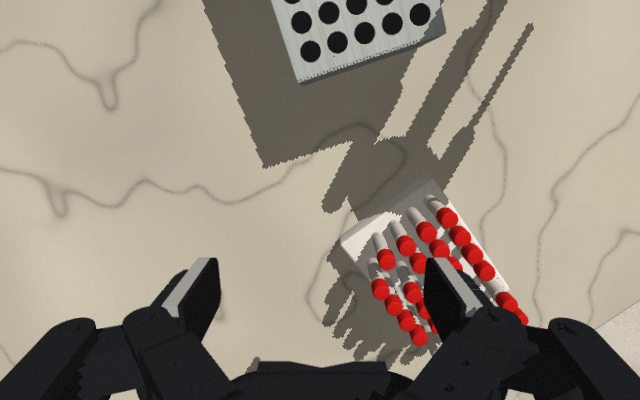

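Top view: the loaded loader with three red caps is at about (390,150). The empty loader, partly out, is at about (268,175). The bottle is at (184,221), the jar at (318,274) and the beaker at (461,207). A turquoise look-alike tube stands at (441,156). I'll enlarge to confirm.

Run:
```python
import cv2
i=cv2.imread('pics/a_top.png')
cv2.imwrite('pics/b_top.png',cv2.resize(i[95:245,235:435],None,fx=4,fy=4,interpolation=cv2.INTER_CUBIC))
i=cv2.imread('pics/a_side.png')
cv2.imwrite('pics/b_side.png',cv2.resize(i[150:290,245:465],None,fx=3.6,fy=3.6,interpolation=cv2.INTER_CUBIC))
```

```text
(no output)
```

View pics/b_top.png

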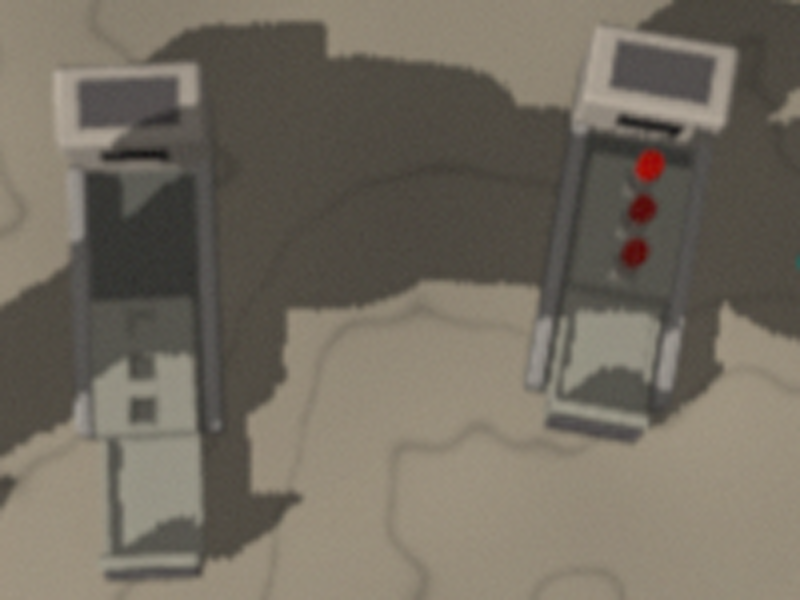

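View pics/b_side.png

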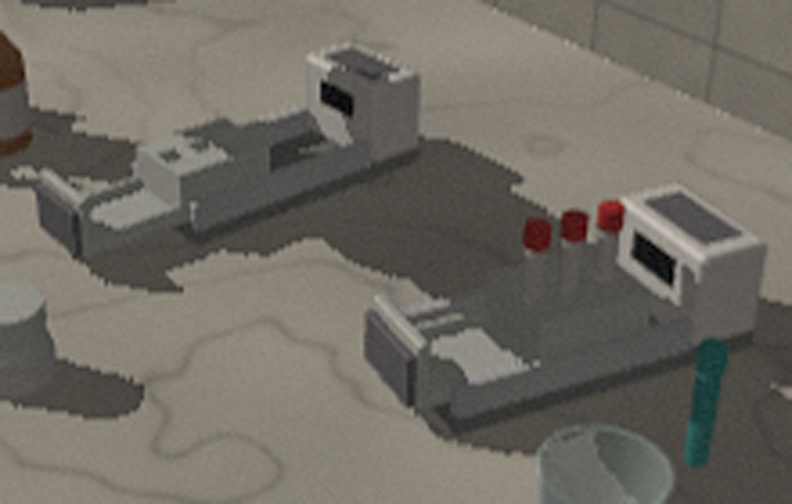

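The enlarged crops confirm it. The red-capped tubes in the right-hand loader are the loaded carrier, with its lip at crop (598,412). The left-hand carrier has empty holes and its facing is at crop (153,572). The turquoise tube is a loose decoy outside. Next I measure.

```bash
cat > m.py <<'E'
from h import *
ci=env.camera_info('top')
i=cv2.imread('pics/a_top.png').astype(int)
m=((i[...,2]>90)&(i[...,1]<60)&(i[...,0]<60)).astype(np.uint8)
m[:,:360]=0;m[:,430:]=0
n,l,s,c=cv2.connectedComponentsWithStats(m)
for k in range(1,n): print('cap',s[k][4],c[k],onz(ci,*c[k],101).round(1))
f=lambda x,y:((x+.5)/4-.5+235,(y+.5)/4-.5+95)
for nm,P in {'L lip top front edge':[(549,411,60),(648,428,60)],'L lip rear edge':[(551,400,60),(651,416,60)],'L rails front-ends':[(526,386,34),(543,390,34),(656,388,34),(673,391,34)],'L head top':[(597,27,78),(736,48,78),(578,120,78),(722,132,78)],
 'E lip front':[(105,569,60),(200,569,60)],'E lip rear':[(107,557,60),(201,556,60)],'E rails':[(75,432,34),(222,430,34)],'E head':[(56,70,78),(198,64,78),(60,150,78),(200,148,78)]}.items():
    print(nm,[onz(ci,*f(x,y),z).round(1)[:2].tolist() for x,y,z in P])
ci2=env.camera_info('side')
g=lambda x,y:((x+.5)/3.6-.5+245,(y+.5)/3.6-.5+150)
print('side L rear top edge',[onz(ci2,*g(x,y),60).round(1)[:2].tolist() for x,y in [(378,297),(428,345)]])
print('side L front top edge',[onz(ci2,*g(x,y),60).round(1)[:2].tolist() for x,y in [(370,302),(416,352)]])
print('side E front top edge',[onz(ci2,*g(x,y),60).round(1)[:2].tolist() for x,y in [(40,175),(80,212)]])
print('side E facing corners z52/16',[onz(ci2,*g(x,y),z).round(1)[:2].tolist() for x,y,z in [(40,184,52),(77,218,52),(80,256,16)]])
for nm,P in {'jar':(318,268,55),'beaker':(461,200,85),'cap':(178,220,125)}.items(): print(nm,onz(ci,*P).round(0))
E
python3 m.py
```

```text
cap 49 [397.         135.89795918] [ 714.7 -165.3  101. ]
cap 1 [394. 159.] [ 660.3 -159.   101. ]
L lip top front edge [[575.5, -113.9], [566.9, -172.5]]
L lip rear edge [[582.1, -115.0], [574.1, -174.2]]
L rails front-ends [[593.8, -102.4], [591.6, -112.8], [594.7, -181.3], [593.1, -191.6]]
L head top [[803.9, -136.8], [793.3, -219.5], [747.0, -126.4], [742.1, -211.5]]
E lip front [[475.4, 144.3], [476.8, 88.9]]
E lip rear [[482.4, 143.4], [484.4, 88.6]]
E rails [[558.3, 169.4], [561.9, 80.9]]
E head [[768.2, 182.9], [774.5, 99.3], [720.0, 178.5], [723.7, 96.3]]
side L rear top edge [[579.0, -117.8], [573.1, -173.7]]
side L front top edge [[571.8, -119.6], [563.3, -175.4]]
side E front top edge [[474.0, 143.3], [474.6, 78.4]]
side E facing corners z52/16 [[473.9, 145.1], [474.9, 85.3], [478.0, 94.6]]
jar [407.   9.  55.]
beaker [ 572. -317.   85.]
cap [505. 318. 125.]
```

Measurements:
- **Loaded carrier:** lip rear at about (578,-145), lane yaw -0.15.
- **Empty carrier:** facing at about (470,117), lane yaw +0.07, out about 60 mm.

First I turn and shut the fingers, with tool y pointing along the loaded lane inwards, and travel.

arm_command(
  rows=[
    [0, [0, 0, 0], [0, 0, -0.078]],
    [0, [0, 0, 0], [0, 0, -0.078]],
    [0, [0, 0, 0], [0, 0, -0.078]],
    [0, [0, 0, 0], [0, 0, -0.077]],
    [0, [-29, 17, 0], [0, 0, 0]],
    [0, [-29, 17, 0], [0, 0, 0]],
    [0, [-29, 17, 0], [0, 0, 0]],
    [0, [-29, 17, 0], [0, 0, 0]],
  ],
  newtons=30,
)

```text
clock: 0.82
ee_pos: [350.3, 478.2, 230.9]
ee_rot: [0.758, 0.652, -0.0, 0.0]
force: [0.4, 0.5, 1.3]
opening: 0.002
```

arm_command(
  rows=[
    [0, [-29, 17, 0], [0, 0, 0]],
    [0, [-29, 17, 0], [0, 0, 0]],
    [0, [-29, 17, 0], [0, 0, 0]],
    [0, [-29, 17, 0], [0, 0, 0]],
    [0, [-29, 17, 0], [0, 0, 0]],
    [0, [-29, 17, 0], [0, 0, 0]],
    [0, [-29, 17, 0], [0, 0, 0]],
    [0, [-29, 17, 0], [0, 0, 0]],
  ],
)

```text
clock: 1.48
ee_pos: [450.1, 228.4, 231.3]
ee_rot: [0.758, 0.652, -0.0, -0.0]
force: [0.9, 1.3, 0.6]
opening: 0.003
```

arm_command(
  rows=[
    [0, [-29, 17, 0], [0, 0, 0]],
    [0, [-29, 17, 0], [0, 0, 0]],
    [0, [-29, 17, 0], [0, 0, 0]],
    [0, [-29, 17, 0], [0, 0, 0]],
    [0, [-29, 17, 0], [0, 0, 0]],
    [0, [-29, 17, 0], [0, 0, 0]],
    [0, [-29, 17, 0], [0, 0, 0]],
    [0, [0, 0, 0], [0, 0, 0]],
  ],
)

```text
clock: 2.15
ee_pos: [538.9, 3.9, 231.2]
ee_rot: [0.761, 0.649, -0.001, 0.002]
force: [0.0, -1.0, -0.1]
opening: -0.0
```

arm_command(
  rows=[
    [0, [-28, 18, 0], [0, 0, 0]],
    [0, [-28, 18, 0], [0, 0, 0]],
    [0, [-28, 18, 0], [0, 0, 0]],
    [0, [-28, 18, 0], [0, 0, 0]],
    [0, [-28, 18, 0], [0, 0, 0]],
    [0, [0, 0, 30], [0, 0, 0]],
    [0, [0, 0, 30], [0, 0, 0]],
    [0, [0, 0, 0], [0, 0, 0]],
  ],
)

```text
clock: 2.82
ee_pos: [602.3, -140.0, 165.8]
ee_rot: [0.758, 0.652, -0.003, -0.003]
force: [-0.8, 1.3, -0.8]
opening: 0.001
```

Run:
```python
from h import *
import pickle
o=env.get_obs();ci=env.camera_info('wrist');f=env.grab_frame('wrist')
cv2.imwrite('pics/c_wrist.png',f);pickle.dump(ci,open('c.pkl','wb'))
cv2.imwrite('pics/c_side.png',env.grab_frame('side'))
print(o['clock'],o['ee_pos'],o['ee_rot'],o['force'],np.array(ci['T']).round(2).tolist())
```

```text
2.8167 [ 602.27491463 -139.95080246  165.846473  ] [ 0.7583012   0.65188924 -0.00279676 -0.00344813] [-0.83766533  1.27882698 -0.77275192] [[0.15, -0.95, -0.27, 532.1], [0.99, 0.14, 0.04, -130.71], [-0.0, -0.27, 0.96, 309.42], [0.0, 0.0, 0.0, 1.0]]
```

View pics/c_wrist.png

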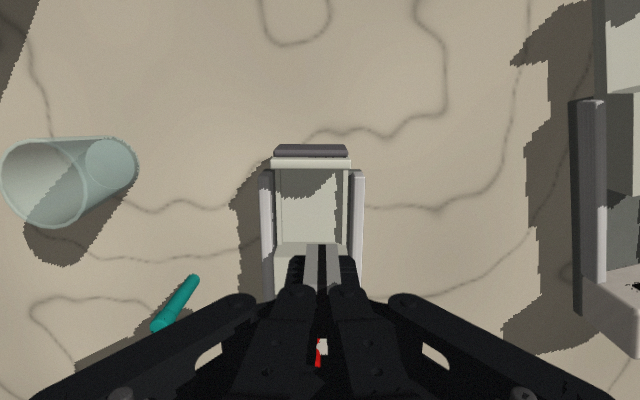

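View pics/c_side.png

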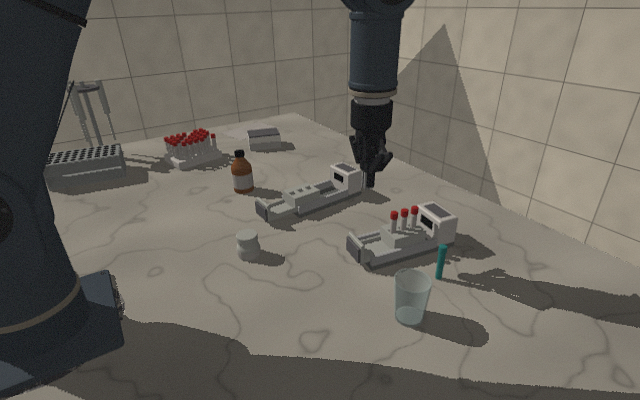

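The wrist view shows the loaded carrier's lip strip at rows 158–169, columns 271–351. The grey facing is above it at rows 145–157, and the open pocket is below.

Run:
```python
from h import *
import pickle
ci=pickle.load(open('c.pkl','rb'))
print('tcp side',proj(env.camera_info('side'),[602.3,-140,165.8]))
for n,P in {'lip rear L/R':[(271,169,60),(351,168,60)],'lip front':[(271,158,60),(351,157,60)],'rail fronts':[(260,172,34),(365,172,34)],'beaker':[(68,180,85)]}.items():
    print(n,[onz(ci,*p).round(1)[:2].tolist() for p in P])
i=cv2.imread('pics/c_wrist.png');cv2.imwrite('pics/c2.png',cv2.resize(i[130:310,230:390],None,fx=3.3,fy=3.3,interpolation=cv2.INTER_CUBIC))
```

```text
tcp side [366.42408487 189.38172795]
lip rear L/R [[574.3, -174.5], [582.3, -116.9]]
lip front [[566.4, -173.0], [574.4, -115.9]]
rail fronts [[579.8, -188.4], [592.5, -104.7]]
beaker [[556.5, -307.5]]
```

View pics/c2.png

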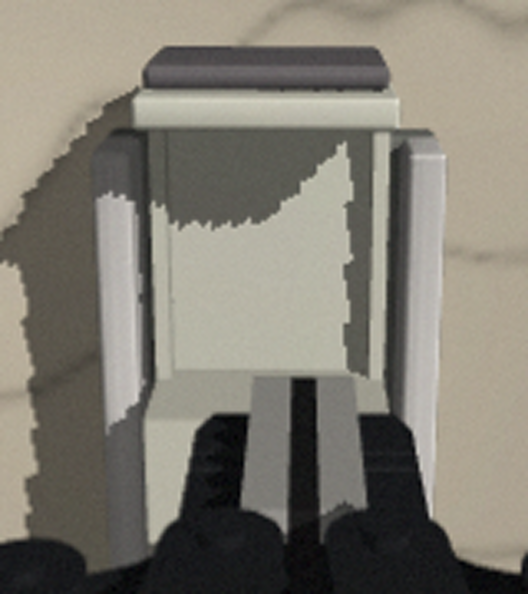

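arm_command(
  rows=[
    [0, [-9, 2, 0], [0, 0, 0]],
    [0, [0, 0, 15], [0, 0, 0]],
    [0, [0, 0, 15], [0, 0, 0]],
    [0, [0, 0, 15], [0, 0, 0]],
    [0, [0, 0, 15], [0, 0, 0]],
    [0, [0, 0, 15], [0, 0, 0]],
    [0, [0, 0, 15], [0, 0, 0]],
    [0, [0, 0, 0], [0, 0, 0]],
  ],
)

```text
clock: 3.58
ee_pos: [605.8, -149.7, 80.7]
ee_rot: [0.758, 0.652, -0.0, -0.0]
force: [-0.4, -0.2, 0.5]
opening: -0.002
```

Run:
```python
from h import *
o=env.get_obs()
cv2.imwrite('pics/d_wrist.png',env.grab_frame('wrist'))
i=env.grab_frame('side');cv2.imwrite('pics/d_side.png',cv2.resize(i[150:290,300:480],None,fx=4,fy=4,interpolation=cv2.INTER_CUBIC))
print(o['clock'],o['ee_pos'],o['ee_rot'],o['force'])
```

```text
3.5833 [ 605.77664864 -149.68702931   80.74408802] [ 7.57904884e-01  6.52364866e-01 -4.05705691e-04 -3.20786598e-04] [-0.43740742 -0.19986046  0.45067942]
```

View pics/d_wrist.png

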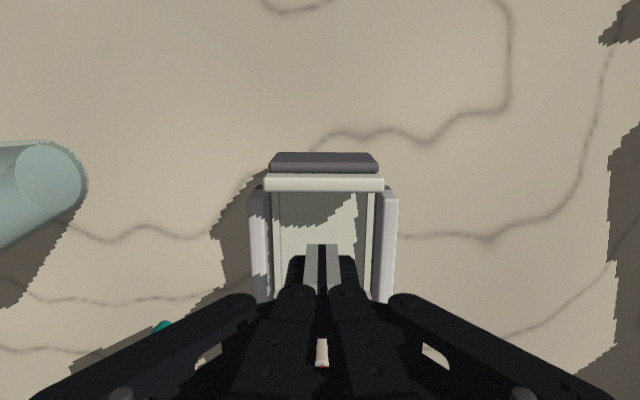

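View pics/d_side.png

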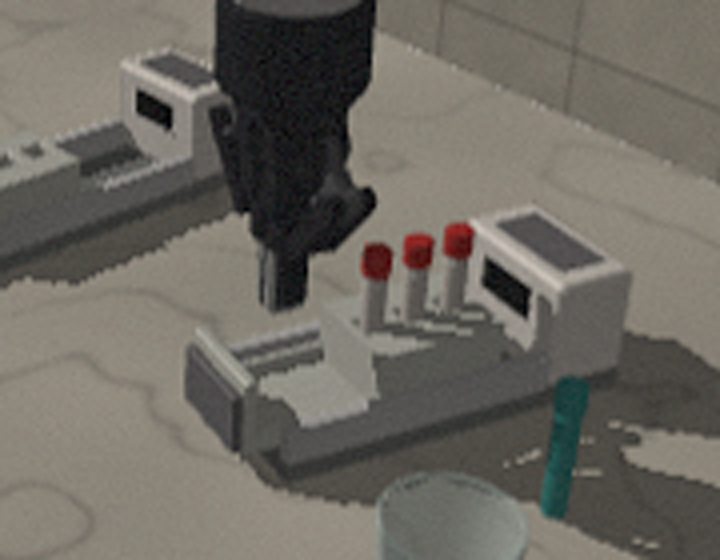

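The fingers sit above the pocket, centred between the cheeks and clear of lip and tubes. Now I descend to z ≈ 35.

arm_command(
  rows=[
    [0, [0, 0, 8], [0, 0, 0]],
    [0, [0, 0, 8], [0, 0, 0]],
    [0, [0, 0, 8], [0, 0, 0]],
    [0, [0, 0, 8], [0, 0, 0]],
    [0, [0, 0, 7], [0, 0, 0]],
    [0, [0, 0, 6], [0, 0, 0]],
    [0, [0, 0, 0], [0, 0, 0]],
    [0, [0, 0, 0], [0, 0, 0]],
  ],
)

```text
clock: 4.35
ee_pos: [605.8, -149.5, 35.8]
ee_rot: [0.758, 0.652, -0.0, -0.0]
force: [0.9, 0.3, 0.9]
opening: 0.003
```

arm_command(
  rows=[
    [0, [0, -2, 0], [0, 0, 0]],
    [0, [0, -2, 0], [0, 0, 0]],
    [0, [0, -2, 0], [0, 0, 0]],
    [0, [0, -2, 0], [0, 0, 0]],
    [0, [0, -2, 0], [0, 0, 0]],
    [0, [0, -2, 0], [0, 0, 0]],
    [0, [0, -2, 0], [0, 0, 0]],
    [0, [0, 0, 0], [0, 0, 0]],
  ],
)

```text
clock: 5.02
ee_pos: [591.7, -147.4, 36.3]
ee_rot: [0.758, 0.652, -0.0, -0.0]
force: [-1.1, -0.2, -0.6]
opening: -0.002
```

arm_command(
  rows=[
    [0, [0, -1, 0], [0, 0, 0]],
    [0, [0, -1, 0], [0, 0, 0]],
    [0, [0, -1, 0], [0, 0, 0]],
    [0, [0, -1, 0], [0, 0, 0]],
    [0, [0, -1.5, 0], [0, 0, 0]],
    [0, [0, -2, 0], [0, 0, 0]],
    [0, [0, -2, 0], [0, 0, 0]],
    [0, [0, -2, 0], [0, 0, 0]],
  ],
)

```text
clock: 5.68
ee_pos: [580.7, -145.6, 36.3]
ee_rot: [0.758, 0.652, 0.0, 0.0]
force: [3.5, 0.0, -0.8]
opening: -0.007
```

arm_command(
  rows=[
    [0, [0, -2, 0], [0, 0, 0]],
    [0, [0, -2, 0], [0, 0, 0]],
    [0, [0, -2, 0], [0, 0, 0]],
    [0, [0, -2, 0], [0, 0, 0]],
    [0, [0, -2, 0], [0, 0, 0]],
    [0, [0, -2, 0], [0, 0, 0]],
    [0, [0, -2, 0], [0, 0, 0]],
    [0, [0, -1, 0], [0, 0, 0]],
  ],
)

```text
clock: 6.35
ee_pos: [565.7, -143.3, 36.3]
ee_rot: [0.758, 0.652, -0.0, -0.0]
force: [2.4, 0.7, -0.9]
opening: 0.0
```

Run:
```python
from h import *
o=env.get_obs()
cv2.imwrite('pics/e_wrist.png',env.grab_frame('wrist'))
i=env.grab_frame('side');cv2.imwrite('pics/e_side.png',cv2.resize(i[150:290,300:480],None,fx=4,fy=4,interpolation=cv2.INTER_CUBIC))
print(o['clock'],o['ee_pos'],o['ee_rot'],o['force'])
```

```text
6.35 [ 565.66051867 -143.25806683   36.31897883] [ 7.58005100e-01  6.52248611e-01 -1.83254718e-05 -1.32746550e-04] [ 2.35575307  0.65564591 -0.86761462]
```

View pics/e_side.png

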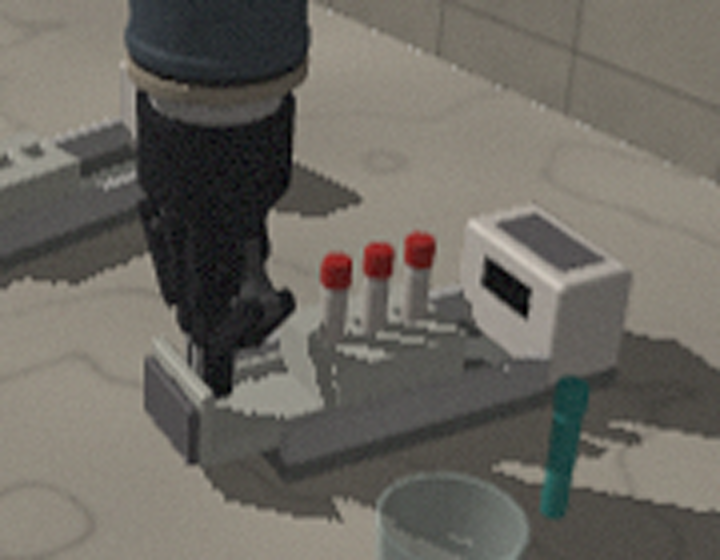

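The carrier is sliding out with about 2.4 N on the finger and the tubes upright. I continue.

arm_command(
  rows=[
    [0, [0, -2, 0], [0, 0, 0]],
    [0, [0, -2.5, 0], [0, 0, 0]],
    [0, [0, -2.5, 0], [0, 0, 0]],
    [0, [0, -2.5, 0], [0, 0, 0]],
    [0, [0, -2.5, 0], [0, 0, 0]],
    [0, [0, -2.5, 0], [0, 0, 0]],
    [0, [0, -2.5, 0], [0, 0, 0]],
    [0, [0, -2.5, 0], [0, 0, 0]],
  ],
)

```text
clock: 7.12
ee_pos: [546.5, -140.4, 36.3]
ee_rot: [0.758, 0.652, 0.0, -0.0]
force: [2.2, 1.5, -0.9]
opening: -0.002
```

arm_command(
  rows=[
    [0, [0, -2.5, 0], [0, 0, 0]],
    [0, [0, -2.5, 0], [0, 0, 0]],
    [0, [0, -2.5, 0], [0, 0, 0]],
    [0, [0, -2.5, 0], [0, 0, 0]],
    [0, [0, -2.5, 0], [0, 0, 0]],
    [0, [0, -2.5, 0], [0, 0, 0]],
    [0, [0, -2.5, 0], [0, 0, 0]],
    [0, [0, -2.5, 0], [0, 0, 0]],
  ],
)

```text
clock: 7.78
ee_pos: [526.7, -137.5, 36.3]
ee_rot: [0.758, 0.652, 0.0, 0.0]
force: [3.2, 1.7, -0.5]
opening: 0.0
```

arm_command(
  rows=[
    [0, [0, -2.5, 0], [0, 0, 0]],
    [0, [0, -2.5, 0], [0, 0, 0]],
    [0, [0, -2.5, 0], [0, 0, 0]],
    [0, [0, -2.5, 0], [0, 0, 0]],
    [0, [0, -2.5, 0], [0, 0, 0]],
    [0, [0, -2.5, 0], [0, 0, 0]],
    [0, [0, -2.5, 0], [0, 0, 0]],
    [0, [0, -2, 0], [0, 0, 0]],
  ],
)

```text
clock: 8.45
ee_pos: [507.3, -134.6, 36.3]
ee_rot: [0.758, 0.652, -0.0, -0.0]
force: [2.4, 2.0, 0.5]
opening: -0.003
```

arm_command(
  rows=[
    [0, [0, -2, 0], [0, 0, 0]],
    [0, [0, -2, 0], [0, 0, 0]],
    [0, [0, -2, 0], [0, 0, 0]],
    [0, [0, -2, 0], [0, 0, 0]],
    [0, [0, -2, 0], [0, 0, 0]],
    [0, [0, -2, 0], [0, 0, 0]],
    [0, [0, -1, 0], [0, 0, 0]],
    [0, [0, -1, 0], [0, 0, 0]],
  ],
)

```text
clock: 9.12
ee_pos: [493.7, -132.6, 36.3]
ee_rot: [0.758, 0.652, -0.0, 0.0]
force: [2.5, 0.8, 0.8]
opening: 0.002
```

arm_command(
  rows=[
    [0, [0, -1.5, 0], [0, 0, 0]],
    [0, [0, -1.5, 0], [0, 0, 0]],
    [0, [0, -1, 0], [0, 0, 0]],
    [0, [0, -1, 0], [0, 0, 0]],
    [0, [0, -1, 0], [0, 0, 0]],
    [0, [0, -1, 0], [0, 0, 0]],
    [0, [0, -1, 0], [0, 0, 0]],
    [0, [0, -1, 0], [0, 0, 0]],
  ],
)

```text
clock: 9.78
ee_pos: [484.8, -131.2, 36.3]
ee_rot: [0.758, 0.652, -0.0, 0.0]
force: [2.7, 1.0, -0.4]
opening: 0.002
```

arm_command(
  rows=[
    [0, [0, -0.5, 0], [0, 0, 0]],
    [0, [0, -0.5, 0], [0, 0, 0]],
    [0, [0, -0.5, 0], [0, 0, 0]],
    [0, [0, -0.5, 0], [0, 0, 0]],
    [0, [0, -0.5, 0], [0, 0, 0]],
    [0, [0, -0.5, 0], [0, 0, 0]],
    [0, [0, 0, 0], [0, 0, 0]],
    [0, [0, 0, 0], [0, 0, 0]],
  ],
)

```text
clock: 10.45
ee_pos: [481.8, -130.8, 36.3]
ee_rot: [0.758, 0.652, -0.0, -0.0]
force: [1.7, 1.7, -1.4]
opening: 0.004
```

arm_command(
  rows=[
    [0, [0, -0.5, 0], [0, 0, 0]],
    [0, [0, -0.5, 0], [0, 0, 0]],
    [0, [0, -0.5, 0], [0, 0, 0]],
    [0, [0, -0.5, 0], [0, 0, 0]],
    [0, [0, 0, 0], [0, 0, 0]],
    [0, [0, 0, 0], [0, 0, 0]],
    [0, [0, 0, 0], [0, 0, 0]],
    [0, [0, 0, 0], [0, 0, 0]],
  ],
)

```text
clock: 11.12
ee_pos: [481.5, -130.8, 36.4]
ee_rot: [0.758, 0.652, 0.001, 0.001]
force: [7.4, -0.5, -4.6]
opening: -0.0
```

The finger stalled and the force rose to 7 N, so the outer stop is reached. I back off inwards and lift out.

arm_command(
  rows=[
    [0, [0, 2, 0], [0, 0, 0]],
    [0, [0, 2, 0], [0, 0, 0]],
    [0, [0, 3, 0], [0, 0, 0]],
    [0, [0, 3, 0], [0, 0, 0]],
    [0, [0, 3, 0], [0, 0, 0]],
    [0, [0, 3, 0], [0, 0, 0]],
    [0, [0, 2, 0], [0, 0, 0]],
    [0, [0, 0, 0], [0, 0, 0]],
  ],
)

```text
clock: 11.78
ee_pos: [498.3, -133.2, 36.3]
ee_rot: [0.758, 0.652, 0.0, 0.0]
force: [-0.1, 0.4, 0.2]
opening: -0.001
```

arm_command(
  rows=[
    [0, [0, 0, -8], [0, 0, 0]],
    [0, [0, 0, -12], [0, 0, 0]],
    [0, [0, 0, -16], [0, 0, 0]],
    [0, [0, 0, -16], [0, 0, 0]],
    [0, [0, 0, -16], [0, 0, 0]],
    [0, [0, 0, -16], [0, 0, 0]],
    [0, [0, 0, -16], [0, 0, 0]],
    [0, [0, 0, 0], [0, 0, 0]],
  ],
)

```text
clock: 12.45
ee_pos: [498.9, -133.6, 139.5]
ee_rot: [0.758, 0.652, 0.001, 0.002]
force: [0.7, -0.4, -0.2]
opening: -0.001
```

Run:
```python
from h import *
import pickle
o=env.get_obs();ci=env.camera_info('wrist');cv2.imwrite('pics/f_wrist.png',env.grab_frame('wrist'));pickle.dump(ci,open('f.pkl','wb'))
i=env.grab_frame('side');cv2.imwrite('pics/f_side.png',i)
cv2.imwrite('pics/f_top.png',env.grab_frame('top'))
cv2.imwrite('pics/f_side2.png',cv2.resize(i[150:290,290:470],None,fx=4,fy=4,interpolation=cv2.INTER_CUBIC))
print(o['clock'],o['ee_pos'],o['ee_rot'],o['force'])
```

```text
12.45 [ 498.88281167 -133.56476997  139.53492908] [0.75814995 0.65207666 0.00135603 0.00168543] [ 0.6568788  -0.37341251 -0.19597   ]
```

View pics/f_side2.png

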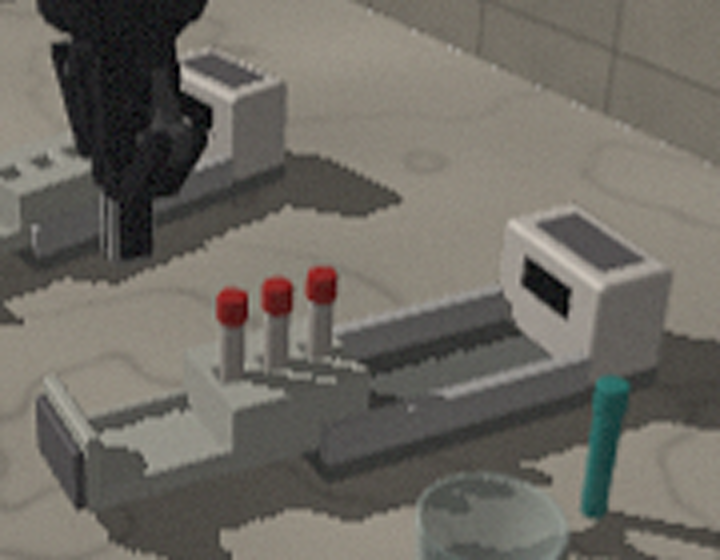

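View pics/f_wrist.png

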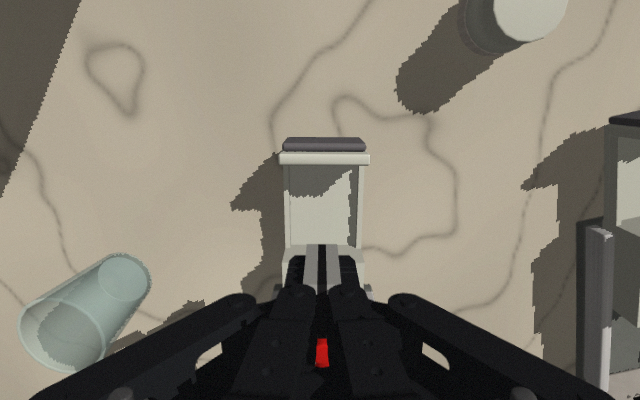

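View pics/f_top.png

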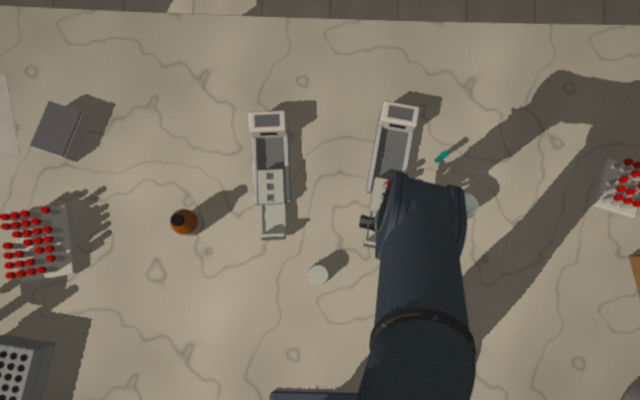

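Result so far: the loaded carrier is fully out, three red tubes stand upright at side crop (232,335), (277,325) and (321,310), and the glassware is unmoved. I re-measure both carriers from these clearer views.

Run:
```python
from h import *
import pickle
ci=pickle.load(open('f.pkl','rb'))
print('L lip rear now',[onz(ci,*p).round(1)[:2].tolist() for p in [(280,164,60),(370,163,60)]])
i=cv2.imread('pics/f_top.png');cv2.imwrite('pics/f_top2.png',cv2.resize(i[105:245,225:345],None,fx=4.2,fy=4.2,interpolation=cv2.INTER_CUBIC))
```

```text
L lip rear now [[465.1, -157.3], [473.2, -99.6]]
```

View pics/f_top2.png

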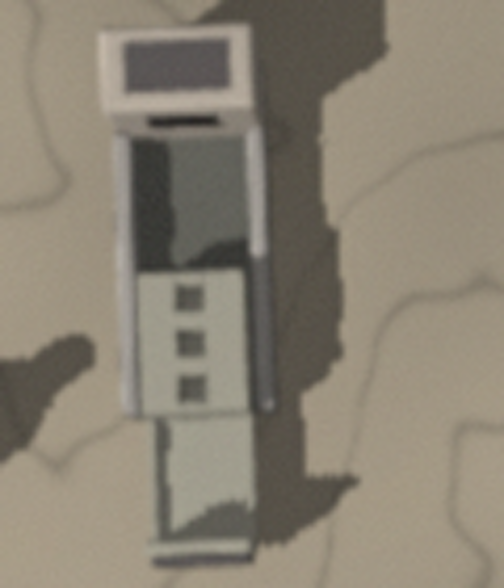

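The loaded lip moved 110.4 mm, so it is at its stop. Now the empty carrier's axis from this crop.

Run:
```python
from h import *
ci=env.camera_info('top')
f=lambda x,y,z:onz(ci,(x+.5)/4.2-.5+225,(y+.5)/4.2-.5+105,z).round(1)[:2]
for n,P in {'holes':[(190,299,54),(190,344,54),(192,389,54)],'blk':[(138,268,54),(244,268,54),(135,414,54),(247,415,54)],'lipfront':[(152,556,60),(251,554,60)],'face52':[(153,565,52),(250,562,52)],'rails':[(121,412,34),(273,408,34)],'railback':[(114,135,34),(262,128,34)],'head':[(99,28,78),(250,24,78)]}.items():
    print(n,[f(*p).tolist() for p in P])
```

```text
holes [[621.5, 129.9], [595.7, 128.9], [570.0, 126.7]]
blk [[638.5, 160.1], [640.2, 99.9], [554.9, 158.2], [556.1, 95.2]]
lipfront [[475.1, 144.5], [477.6, 89.5]]
face52 [[470.3, 144.8], [473.4, 90.6]]
rails [[558.1, 169.2], [562.7, 82.2]]
railback [[720.5, 180.3], [727.2, 94.3]]
head [[770.2, 184.0], [775.2, 99.3]]
```

arm_command(
  rows=[
    [0, [0, 0, 0], [0, 0, -0.108]],
    [0, [0, 0, 0], [0, 0, -0.108]],
    [0, [31, -6, 0], [0, 0, 0]],
    [0, [31, -6, 0], [0, 0, 0]],
    [0, [31, -6, 0], [0, 0, 0]],
    [0, [31, -6, 0], [0, 0, 0]],
    [0, [31, -6, 0], [0, 0, 0]],
    [0, [31, -6, 0], [0, 0, 0]],
  ],
)

```text
clock: 13.27
ee_pos: [448.2, 51.2, 135.5]
ee_rot: [0.683, 0.73, -0.001, -0.001]
force: [0.8, -0.6, 0.5]
opening: 0.003
```

arm_command(
  rows=[
    [0, [31, -6, 0], [0, 0, 0]],
    [0, [31, -6, 0], [0, 0, 0]],
    [0, [5, 0, 0], [0, 0, 0]],
    [0, [0, 0, 10], [0, 0, 0]],
    [0, [0, 0, 15], [0, 0, 0]],
    [0, [0, 0, 15], [0, 0, 0]],
    [0, [0, 0, 0], [0, 0, 0]],
    [0, [0, 0, 0], [0, 0, 0]],
  ],
)

```text
clock: 13.93
ee_pos: [432.3, 115.6, 95.5]
ee_rot: [0.683, 0.73, -0.001, -0.001]
force: [0.1, -0.4, 0.2]
opening: -0.002
```

Run:
```python
from h import *
import pickle
o=env.get_obs();ci=env.camera_info('wrist');cv2.imwrite('pics/g_wrist.png',env.grab_frame('wrist'));pickle.dump(ci,open('g.pkl','wb'))
print(o['clock'],o['ee_pos'],o['ee_rot'],o['force'])
```

```text
13.9333 [432.2734479  115.55983134  95.52361945] [ 6.83395323e-01  7.30046955e-01 -1.36780912e-03 -6.37177506e-04] [ 0.05163812 -0.43827552  0.23761378]
```

View pics/g_wrist.png

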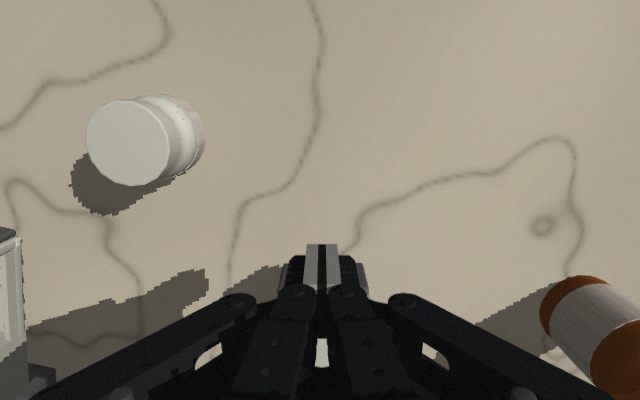

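The space outside the empty carrier is clear, with the jar at (145,140) and the bottle at (610,340) well off. I descend and approach the facing.

arm_command(
  rows=[
    [0, [0, 0, 12], [0, 0, 0]],
    [0, [0, 0, 12], [0, 0, 0]],
    [0, [0, 0, 12], [0, 0, 0]],
    [0, [0, 0, 12], [0, 0, 0]],
    [0, [0, 0, 9], [0, 0, 0]],
    [0, [0, 0, 5], [0, 0, 0]],
    [0, [0, 0, 0], [0, 0, 0]],
    [0, [0, 0, 0], [0, 0, 0]],
  ],
)

```text
clock: 14.65
ee_pos: [433.3, 116.0, 34.6]
ee_rot: [0.683, 0.73, -0.0, 0.0]
force: [-1.0, 0.0, 0.1]
opening: 0.001
```

arm_command(
  rows=[
    [0, [1, 3, 0], [0, 0, 0]],
    [0, [1, 3, 0], [0, 0, 0]],
    [0, [0, 3, 0], [0, 0, 0]],
    [0, [0, 3, 0], [0, 0, 0]],
    [0, [0, 3, 0], [0, 0, 0]],
    [0, [0, 3, 0], [0, 0, 0]],
    [0, [0, 3, 0], [0, 0, 0]],
    [0, [0, 1, 0], [0, 0, 0]],
  ],
)

```text
clock: 15.32
ee_pos: [455.6, 119.6, 34.3]
ee_rot: [0.683, 0.73, 0.0, 0.0]
force: [0.4, 0.4, 0.1]
opening: 0.001
```

Run:
```python
from h import *
o=env.get_obs()
i=env.grab_frame('side');cv2.imwrite('pics/h_side.png',cv2.resize(i[130:270,220:400],None,fx=4,fy=4,interpolation=cv2.INTER_CUBIC))
print(o['clock'],o['ee_pos'],o['ee_rot'],o['force'])
```

```text
15.3167 [455.60084561 119.58525325  34.30763302] [6.83417285e-01 7.30027921e-01 1.80492454e-04 1.27985016e-04] [0.40943737 0.42347954 0.06621474]
```

View pics/h_side.png

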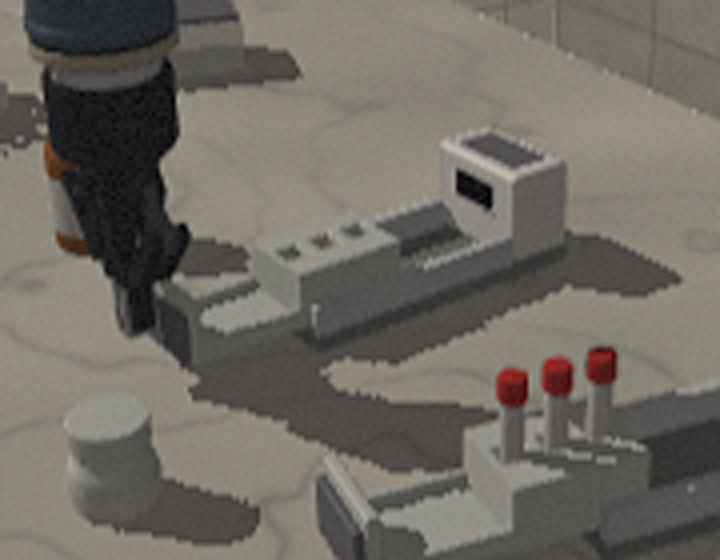

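The shut fingertips stand just outside the grey facing of the empty carrier. I push inwards.

arm_command(
  rows=[
    [0, [0, 1, 0], [0, 0, 0]],
    [0, [0, 1, 0], [0, 0, 0]],
    [0, [0, 1, 0], [0, 0, 0]],
    [0, [0, 1.5, 0], [0, 0, 0]],
    [0, [0, 2, 0], [0, 0, 0]],
    [0, [0, 2.5, 0], [0, 0, 0]],
    [0, [0, 2.5, 0], [0, 0, 0]],
    [0, [0, 2.5, 0], [0, 0, 0]],
  ],
)

```text
clock: 16.03
ee_pos: [468.8, 120.5, 34.2]
ee_rot: [0.683, 0.73, -0.0, -0.0]
force: [-1.8, 0.6, 0.7]
opening: 0.002
```

arm_command(
  rows=[
    [0, [0, 2.5, 0], [0, 0, 0]],
    [0, [0, 2.5, 0], [0, 0, 0]],
    [0, [0, 2.5, 0], [0, 0, 0]],
    [0, [0, 2.5, 0], [0, 0, 0]],
    [0, [0, 2.5, 0], [0, 0, 0]],
    [0, [0, 2.5, 0], [0, 0, 0]],
    [0, [0, 2.5, 0], [0, 0, 0]],
    [0, [0, 2.5, 0], [0, 0, 0]],
  ],
)

```text
clock: 16.7
ee_pos: [489.1, 121.9, 34.3]
ee_rot: [0.683, 0.73, -0.0, -0.0]
force: [-2.3, 2.2, -0.1]
opening: 0.002
```

arm_command(
  rows=[
    [0, [0, 2.5, 0], [0, 0, 0]],
    [0, [0, 2.5, 0], [0, 0, 0]],
    [0, [0, 2.5, 0], [0, 0, 0]],
    [0, [0, 2.5, 0], [0, 0, 0]],
    [0, [0, 2, 0], [0, 0, 0]],
    [0, [0, 2, 0], [0, 0, 0]],
    [0, [0, 2, 0], [0, 0, 0]],
    [0, [0, 2, 0], [0, 0, 0]],
  ],
)

```text
clock: 17.37
ee_pos: [507.0, 123.0, 34.3]
ee_rot: [0.683, 0.73, -0.0, -0.0]
force: [-2.4, 1.1, -0.1]
opening: 0.001
```

arm_command(
  rows=[
    [0, [0, 1, 0], [0, 0, 0]],
    [0, [0, 1, 0], [0, 0, 0]],
    [0, [0, 1, 0], [0, 0, 0]],
    [0, [0, 1, 0], [0, 0, 0]],
    [0, [0, 1, 0], [0, 0, 0]],
    [0, [0, 1, 0], [0, 0, 0]],
    [0, [0, 1, 0], [0, 0, 0]],
    [0, [0, 1, 0], [0, 0, 0]],
  ],
)

```text
clock: 18.03
ee_pos: [514.9, 123.5, 34.3]
ee_rot: [0.683, 0.73, 0.0, 0.0]
force: [-2.4, 1.4, 0.1]
opening: 0.004
```

arm_command(
  rows=[
    [0, [0, 0.6, 0], [0, 0, 0]],
    [0, [0, 0.6, 0], [0, 0, 0]],
    [0, [0, 0.6, 0], [0, 0, 0]],
    [0, [0, 0.6, 0], [0, 0, 0]],
    [0, [0, 0.6, 0], [0, 0, 0]],
    [0, [0, 0, 0], [0, 0, 0]],
    [0, [0, 0, 0], [0, 0, 0]],
    [0, [0, 0, 0], [0, 0, 0]],
  ],
)

```text
clock: 18.7
ee_pos: [518.0, 123.6, 34.3]
ee_rot: [0.683, 0.73, 0.0, 0.0]
force: [-1.3, 0.7, -0.5]
opening: -0.003
```

arm_command(
  rows=[
    [0, [0, 0.6, 0], [0, 0, 0]],
    [0, [0, 0.6, 0], [0, 0, 0]],
    [0, [0, 0.6, 0], [0, 0, 0]],
    [0, [0, 0.6, 0], [0, 0, 0]],
    [0, [0, 0.6, 0], [0, 0, 0]],
    [0, [0, 0, 0], [0, 0, 0]],
    [0, [0, 0, 0], [0, 0, 0]],
    [0, [0, 0, 0], [0, 0, 0]],
  ],
)

```text
clock: 19.37
ee_pos: [521.0, 123.8, 34.3]
ee_rot: [0.683, 0.73, 0.0, 0.0]
force: [-1.2, 0.4, 1.1]
opening: -0.002
```

arm_command(
  rows=[
    [0, [0, 0.5, 0], [0, 0, 0]],
    [0, [0, 0.5, 0], [0, 0, 0]],
    [0, [0, 0.5, 0], [0, 0, 0]],
    [0, [0, 0.5, 0], [0, 0, 0]],
    [0, [0, 0.5, 0], [0, 0, 0]],
    [0, [0, 0, 0], [0, 0, 0]],
    [0, [0, 0, 0], [0, 0, 0]],
    [0, [0, 0, 0], [0, 0, 0]],
  ],
)

```text
clock: 20.03
ee_pos: [523.4, 124.1, 34.3]
ee_rot: [0.683, 0.73, 0.0, 0.0]
force: [-1.0, 0.4, 1.0]
opening: -0.0
```

arm_command(
  rows=[
    [0, [0, 0.5, 0], [0, 0, 0]],
    [0, [0, 0.5, 0], [0, 0, 0]],
    [0, [0, 0.5, 0], [0, 0, 0]],
    [0, [0, 0.5, 0], [0, 0, 0]],
    [0, [0, 0.5, 0], [0, 0, 0]],
    [0, [0, 0, 0], [0, 0, 0]],
    [0, [0, 0, 0], [0, 0, 0]],
    [0, [0, 0, 0], [0, 0, 0]],
  ],
)

```text
clock: 20.7
ee_pos: [525.2, 124.2, 34.2]
ee_rot: [0.683, 0.73, -0.0, -0.0]
force: [-5.2, -2.0, 4.2]
opening: 0.001
```

arm_command(
  rows=[
    [0, [0, 0.5, 0], [0, 0, 0]],
    [0, [0, 0.5, 0], [0, 0, 0]],
    [0, [0, 0.5, 0], [0, 0, 0]],
    [0, [0, 0, 0], [0, 0, 0]],
    [0, [0, 0, 0], [0, 0, 0]],
    [0, [0, 0, 0], [0, 0, 0]],
    [0, [0, 0, 0], [0, 0, 0]],
    [0, [0, 0, 0], [0, 0, 0]],
  ],
)

```text
clock: 21.37
ee_pos: [525.2, 124.2, 34.1]
ee_rot: [0.683, 0.73, -0.002, -0.001]
force: [-8.1, -1.2, 6.7]
opening: 0.003
```

The carrier is stalled at its inner stop with 8 N. I back straight off, lift and check.

arm_command(
  rows=[
    [0, [0, -2, 0], [0, 0, 0]],
    [0, [0, -3, 0], [0, 0, 0]],
    [0, [0, -6, 0], [0, 0, 0]],
    [0, [0, -8, 0], [0, 0, 0]],
    [0, [0, -8, 0], [0, 0, 0]],
    [0, [0, -8, 0], [0, 0, 0]],
    [0, [0, -5, 0], [0, 0, 0]],
    [0, [0, 0, 0], [0, 0, 0]],
  ],
)

```text
clock: 22.03
ee_pos: [485.8, 121.6, 34.3]
ee_rot: [0.683, 0.73, -0.0, -0.0]
force: [-0.2, -0.4, -0.3]
opening: 0.001
```

arm_command(
  rows=[
    [0, [0, -4, -15], [0, 0, 0]],
    [0, [0, -4, -20], [0, 0, 0]],
    [0, [0, -4, -25], [0, 0, 0]],
    [0, [0, 0, -25], [0, 0, 0]],
    [0, [0, 0, -25], [0, 0, 0]],
    [0, [0, 0, -25], [0, 0, 0]],
    [0, [0, 0, -20], [0, 0, 0]],
    [0, [0, 0, 0], [0, 0, 0]],
  ],
)

```text
clock: 22.7
ee_pos: [477.5, 121.5, 193.1]
ee_rot: [0.683, 0.73, 0.003, 0.002]
force: [0.0, -0.6, -0.5]
opening: -0.001
```

Run:
```python
from h import *
o=env.get_obs()
i=env.grab_frame('side');cv2.imwrite('pics/i_side.png',cv2.resize(i[140:340,220:470],None,fx=3,fy=3,interpolation=cv2.INTER_CUBIC))
t=env.grab_frame('top');cv2.imwrite('pics/i_top.png',cv2.resize(t[90:290,150:490],None,fx=2.3,fy=2.3,interpolation=cv2.INTER_CUBIC))
print(o['clock'],o['ee_pos'],o['force'])
```

```text
22.7 [477.53216541 121.50401951 193.120651  ] [ 0.0306022  -0.60295814 -0.4881093 ]
```

View pics/i_side.png

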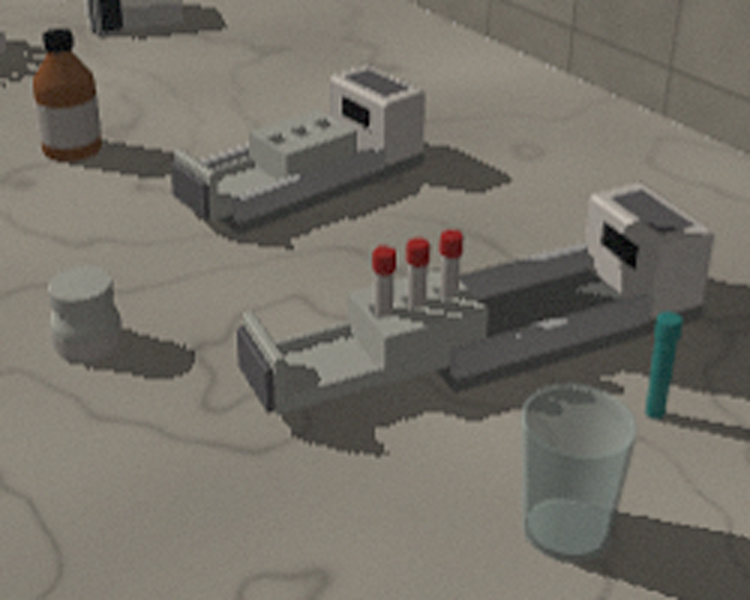

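View pics/i_top.png

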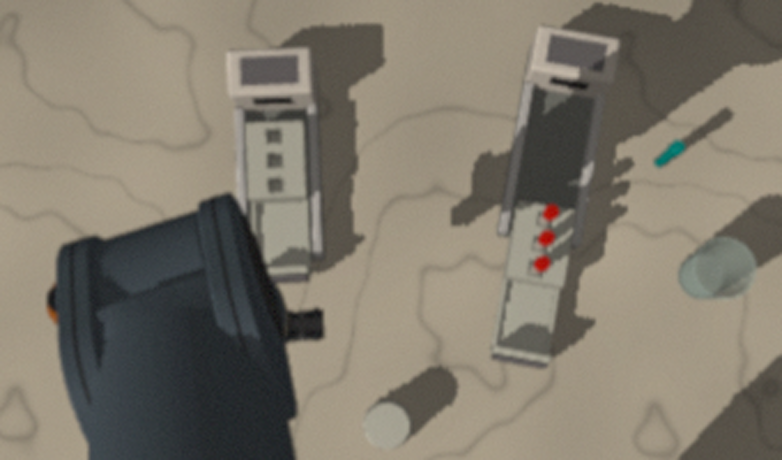

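The empty carrier is home, with its facing back at the rails (side crop (190,190)) and its block against the head end. The loaded carrier is still fully out with its tubes upright, the bystanders are in place and the arm is clear. I hand in.

```bash
python3 -c "
from cell import env
print(env.sign_off())"
```

```text
the job is handed in; nothing more can be done
None
```

I drew the loaded carrier out to its stop, then pushed the empty carrier fully home, and handed the job in at about 23 s. No verdict was reported.

- **Loaded carrier:** I lowered the shut fingertips into the pocket and hooked them behind the lip, touching only its rear face. It slid at about 2–3 N until the finger stalled at about 7 N. The wrist camera showed the lip had moved 110 mm.
- **Empty carrier:** I pushed on its grey facing until it stalled at about 8 N. It went about 3–4 mm further in than I had predicted from the top camera. That is roughly in line with the measurement error, and it stalled firmly.
- **Last pictures:** All three tubes stand upright in their holes, and the beaker, bottle, jar and turquoise look-alike are where they were. The arm was raised clear, with the force reading near zero. The arm partly covered the empty carrier's end in the top view, so I checked that end in the side view.

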